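# Turn the leaf of the tea colour chart

## Robot

A 6-joint arm with a two-finger parallel gripper is mounted at the origin on the work surface. World frame = base frame: x ahead of the robot, y to its left, z up, the work surface at z = 0. Lengths are in mm, angles in rad, forces in N, time in s.
With the tool pointing down it reaches from about 350 to 975 mm from the base axis. Payload 7.1 kg.
Tool frame: the origin (TCP) lies between the finger pads; the fingertips stand 19 mm ahead of it and the grasp point (between the pads) is the TCP; y points along the fingers, z is the direction in which the jaws open and shut, and the axes are right-handed (so a half turn about y gives the same grasp; the last joint's range is limited). The gripper opens to 88 mm and grips with 3 to 60 N. Pads are 20 mm wide; open, the fingers measure 115 mm over their backs; the gripper's body (75 mm by 178 mm) begins 61 mm behind the grasp point.
Start: joints at [1.244, 0.423, 1.63, -0, 1.089, -0.019], TCP at [189.32, 595.62, 241.675] pointing down, gripper open.
Joint ranges: [-3, 3], [-0.9, 2.11], [0.09, 2.58], [-1.31, 4.45], [0.11, 2.69], [-2.54, 2.54]. Speed limits (rad/s): [2.39, 2.39, 3.01, 3.14, 3.14, 3.14].

## Interface

Orientations are given as a rotation vector (axis times angle).
In Python, from workcell import ctrl gives the robot as it stands.
- The arm moves only by the tool servo_tool, never from a script. Its argument "moves" is text: rows parted by semicolons, each of 6 numbers parted by spaces: the shift along the world's x, y, z in m, then the turn, a rotation vector about the world's x, y, z in degrees. A call has 1 to 8 rows; each row is the pose to reach, as a shift and turn from the pose commanded when the call began; what a row does not reach only later rows make up. A row lasts 1/8 s, in which the tool goes at most 62.5 mm and 10.7 degrees, less where a joint would pass 70% of its speed; a pose out of reach is approached as far as the arm can. A call with a gripper value outside its range is refused whole. "hand" is the closure in counts, from 0 (fully open) to 255 (shut), set as the call begins (left out, the last holds). The fingers move at their own pace and stop on an object; the grip force is fixed at half the most. Time passes only in rows, so rows that repeat a pose let the fingers close. It gives the time, the measured TCP pose, the force and the opening at its end, in the units of the state.
- ctrl.get_obs(): the state, without advancing time (a new reading comes with each control period).
- ctrl.get_image(name): name is "side" or "top"; returns a dict with "pixels" (420x560x3 uint8, red, green, blue), "depth" (420x560 float32, mm along the optical axis (not along the pixel's ray), 0 where there is no reading), "vertical_fov" (degrees; the focal length in pixels is half the picture's height over the tangent of half this angle, whatever the lens; pixels are square), "cx", "cy" (the principal point, pixels), "xyz" and "attitude" of the camera in the world. Camera axes: x right, y up, looking along -z (the intrinsics and any distortion apply to the point x, -y, -z); pixel columns grow to the right and rows downward; lengths in mm; the calibration is good to about 2 mm. A picture is of the moment at which its call begins.
- ctrl.close_job(): hands the job in, once; it reports no verdict.
The state is a dict: "t": time; "qpos": joint angles; "qvel": joint speeds; "joint_torque": joint torques, N m; "ee_pos": TCP position; "orientation": TCP orientation; "ft_force": force on the tool from outside, world axes, zero at the start; "moment": the same for the moment, N m; "width": finger opening in mm.
Only numpy, scipy, OpenCV 4.12 (cv2) and the standard library are available. Lean on these libraries where they do the work, as an engineer would, in place of code of your own. Each camera call takes 0.05 s, during which the arm holds its last target.

## Task

In the tea-tasting room a wooden stand carries a stiff chart leaf hinged on a spine, propped half raised on one half of the stand. Turn the leaf over its spine, like a stiff page, and press it fully flat on the other half of the stand: push it with the fingertips or the outside of the fingers and never pinch it between the fingers, and lay it down gently, not slammed. Do not shove or lift the stand, leave the mug, bowl, tray and spoon where they are, and finish clear of everything.

Things in the scene. Friction and masses are not known exactly. Their poses are not given: they have to be found in the camera images.
- stand: Loose wooden stand, 1.8 kg, 210 (x) by 270 mm (y), base 16 mm thick. Origin: centre of its underside, z up. The spine runs along x across the middle, with a 39 mm high post at each end (x +-99 mm). The leaf starts over the +y half, on two props (x +-75 mm, out to y = 107 mm, up to 66 mm high), and must end on the -y half, on a flat bed 190 by 118 mm, top 26.5 mm above the table.
- spine (a point): Middle of the spine: the hinge axis of the leaf, 30 mm above the table at the stand's centre, fixed to the stand; the axis runs along this point's x, and its axes are those of the stand.
- leaf (a joint): Turn of the leaf about the spine, rad. 0: resting on the props over the stand's +y half, its free edge 0.40 rad above level; 1.17: upright; 2.74: flat on the bed of the -y half (stop). Starts at 0.02 to 0.35. The stiff hinge (0.14 N m friction) keeps the leaf at any angle where it is left.
- leaf_edge (a point): Middle of the leaf's free edge, at mid thickness, 135 mm from the spine; moves with the leaf. Its y axis points from spine to free edge, its x axis runs along the spine. The leaf is a rigid aluminium-framed panel, 190 mm along the spine, 135 mm from spine to edge, 6 mm thick, about 0.12 kg.
- panel_up: Card panel with six round brown swatches let into the leaf face that looks up at the start, 176 by 115 mm, 1.5 mm thick; origin at its centre, 71.5 mm from the spine. It turns with the leaf and ends underneath.
- panel_under: Card panel with six dark square swatches let into the leaf face that looks down at the start, same size and place on the other face; it ends on top.
- mug: White tasting mug, 66 mm across, 68 mm high, with a handle; origin at the centre of its underside. Bystander.
- bowl: White tasting bowl, 90 mm across, 50 mm high; origin at the centre of its underside. Bystander.
- tray: Yellow open sample tray, 110 by 75 mm, 45 mm high; origin at the centre of its underside. Bystander.
- spoon: Steel spoon, 170 mm long, lying flat; origin at the middle of its underside. Bystander.

How it is judged (in metres and radians):
On the way:
1. the leaf has been pushed up past upright (value of joint leaf above 1.2 rad), for 0.1 s.
At the end, for the whole second after the job is handed in: The leaf lies flat on the other half of the stand (within 4 degrees of the stop), at rest; the stand stands level within 30 mm of where it was, and mug, bowl, tray and spoon within 20 mm of where they were (value of joint leaf above 2.67 rad and velocity of joint leaf between -0.05 and 0.05 rad/s and angle between stand's own z axis and vertical below 0.03 rad and distance of stand from where it was at the start of the episode below 0.03 m and distance of each of mug, bowl, tray, spoon from where it was at the start of the episode below 0.02 m); the robot touches nothing.
It fails at once if the leaf is pinched: the fingers press on both of its faces at once (over 1 N each) (contact force between the fingers and panel_up above 1 N and contact force between the fingers and panel_under above 1 N).
It fails at once if the leaf is slammed down (faster than 3.5 rad/s) (value of joint leaf above 1.6 rad and velocity of joint leaf above 3.5 rad/s).
It fails at once if the stand is shoved or lifted by more than 30 mm or tipped (distance of stand from where it was at the start of the episode above 0.03 m or angle between stand's own z axis and vertical above 0.1 rad).
It fails at once if a bystander is moved by more than 20 mm or lifted (distance of any of mug, bowl, tray, spoon from where it was at the start of the episode above 0.02 m).
It also fails if it takes over 45 s, if anything falls off the work surface, if the arm or the gripper's body presses on something with over 40 N, if the wrist force passes 120 N, or if a joint passes its speed limit or range.

## Working session

There is one attempt and no reset: what is moved stays moved. The work goes in short steps, Python scripts to look and compute and a tool call to move; the robot and the scene stay as the last step left them, time stands still between calls to the robot, and variables do not carry over. Pictures are saved under pics/ and viewed, and the job is handed in when it is done.

Besides the shell and the picture viewer there is one more tool, called after "Request:" as a command line: name --argument value ..., lists and objects as JSON in quotes. servo_tool: Moves the arm, as the interface text tells. Its arguments: {"type":"object","properties":{"moves":{"type":"string"},"hand":{"type":"number"}},"required":["moves"]}

```bash
mkdir -p pics
cat > h.py <<'E'
import numpy as np,cv2
from workcell import ctrl
from scipy.spatial.transform import Rotation as R
E
python3 - <<'E'
from h import *
o=ctrl.get_obs();print({k:np.round(v,3) for k,v in o.items()})
for n in("side","top"):
    d=ctrl.get_image(n);cv2.imwrite(f"pics/{n}0.png",d["pixels"][:,:,::-1]);np.savez(n+"0.npz",**d)
    print(n,{k:v for k,v in d.items() if k not in("pixels","depth")})
E
```

```text
{'t': np.float64(0.0), 'qpos': array([ 1.244,  0.424,  1.631, -0.   ,  1.089, -0.019]), 'qvel': array([-0.   , -0.   ,  0.   , -0.   , -0.001,  0.   ]), 'joint_torque': array([ 0.0000e+00, -5.4461e+01, -2.7367e+01,  6.5000e-02,  2.3000e-02,
       -0.0000e+00]), 'ee_pos': array([189.16 , 595.112, 240.902]), 'orientation': array([-1.559,  0.242, -0.241]), 'ft_force': array([ 0.493, -0.606,  0.113]), 'moment': array([ 0.   , -0.016, -0.029]), 'width': np.float64(87.476)}
side {'vertical_fov': 42.41185583784463, 'cx': 263.4535766052975, 'cy': 208.76451625168897, 'xyz': array([ 146.58613464, -947.82356123,  770.64281096]), 'attitude': array([ 1.00473611, -0.21962025, -0.35312756])}
top {'vertical_fov': 48.92472469068301, 'cx': 286.331213314199, 'cy': 217.58371401156302, 'xyz': array([ 468.54461514,   67.95342023, 1275.54191232]), 'attitude': array([ 0.07746535, -0.08175023, -1.5818557 ])}
```

View pics/side0.png

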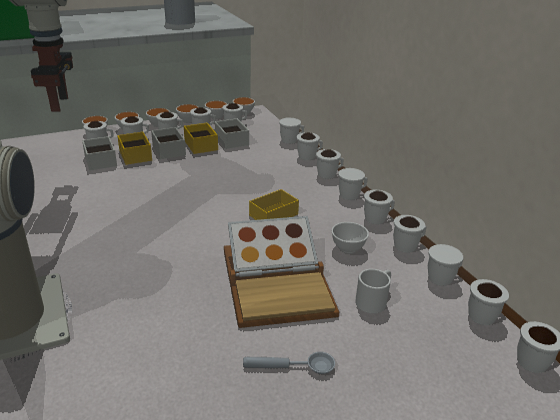

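View pics/top0.png

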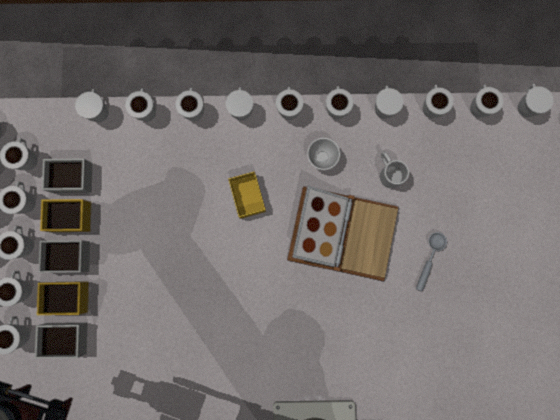

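The side view shows the stand around (280,270), with the leaf raised at the far side and the bed near the camera. In the top view the stand is around (343,233) with the leaf on the left (+y). The bowl is at (324,154), the mug at (397,173), the tray at (248,195) and the spoon at (432,260). Next I'll measure from depth.

```bash
cat >> h.py <<'E'
def rays(d):
    H,W=d["depth"].shape; f=H/2/np.tan(np.radians(float(d["vertical_fov"]))/2)
    v,u=np.mgrid[:H,:W]; c=np.dstack([(u-d["cx"])/f,-(v-d["cy"])/f,-np.ones((H,W))])
    return c@R.from_rotvec(d["attitude"]).as_matrix().T
def cloud(d): return rays(d)*d["depth"][...,None]+d["xyz"]
def plane(P):
    c=np.median(P,0)
    for _ in range(5):
        q=P[np.abs((P-c)@(n if _ else np.zeros(3)))<4] if _ else P
        c=q.mean(0);n=np.linalg.svd(q-c,full_matrices=0)[2][2];n=n*np.sign(n[2])
    return c,n,np.std((q-c)@n)
E
python3 - <<'E'
from h import *
for n in("top","side"):
    d=dict(np.load(n+"0.npz"));P=cloud(d)
    pts={"top":dict(tab=(200,340),bed=(370,240),post1=(353,195),post2=(342,268),tabr=(470,300),tabl=(230,120)),"side":dict(tab=(200,350),bed=(285,298),tab2=(350,200))}[n]
    for k,(u,v) in pts.items(): print(n,k,P[v-2:v+3,u-2:u+3].reshape(-1,3).mean(0).round(1))
d=dict(np.load("top0.npz"));P=cloud(d)
im=d["pixels"];c=cv2.resize(im[130:310,220:460],None,fx=3.3,fy=3.3,interpolation=cv2.INTER_CUBIC)
cv2.imwrite("pics/c0.png",c[:,:,::-1])
# leaf plane, bed plane
hsv=cv2.cvtColor(im,cv2.COLOR_RGB2HSV)
m=np.zeros(im.shape[:2],np.uint8);cv2.fillPoly(m,[np.array([[308,194],[346,200],[336,262],[298,256]])],1)
c,nn,s=plane(P[m>0]);print("leaf",c,nn,s,"tilt",np.degrees(np.arccos(nn[2])))
m[:]=0;cv2.fillPoly(m,[np.array([[362,205],[390,210],[380,270],[350,263]])],1)
c,nn,s=plane(P[m>0]);print("bed",c,nn,s)
z=P[...,2]
for k in range(180,290,12): print(k,z[k,280:410:6].round(0).astype(int))
E
```

```text
top tab [268.2 301.4  -0.6]
top bed [ 531.5 -162.    26.6]
top post1 [ 656.4 -120.6   18.1]
top post2 [457.1 -85.   20.4]
top tabr [ 3.657e+02 -4.347e+02  4.000e-01]
top tabl [ 8.785e+02  2.200e+02 -4.000e-01]
side tab [ 3.35e+02 -2.23e+02 -2.00e-01]
side bed [ 534.9 -174.5   26.8]
side tab2 [893.2 163.3   1.6]
leaf [562.45780155 -30.50721992  62.3346381 ] [-0.1025289  -0.45197573  0.88611837] 1.5791712874894142 tilt 27.610536009115805
bed [ 538.43932742 -163.75297443   26.76439377] [7.54418345e-04 1.28320270e-03 9.99998892e-01] 1.9405333321942948
180 [ 1 -5  2  5 -1  2  0  0  2  5  2  2 -2 -3  2 -2 -4 20 60  9  3  4]
192 [ 2  0  4  2 15 83 78 69 63  3 -2  0 -2  0  3 -3  3 -7 -1  4  0 -1]
204 [  -1    2   -4   -3 1276   88   79   71   60   50   45   41   13   27
   27   31   26   13   16   -1   -4   -1]
216 [  -1   -1 1276   21   84   80   74   68   57   49   46   39   26   25
   26   25   32   25   25   28    1    1]
228 [ 0 -2  2 13 86 78 72 62 58 48 40 16 29 36 26 27 21 29 29 11 -2 -1]
240 [ 4 -2 17 92 80 74 65 60 51 45 18 16 26 26 31 30 27 25 24 -1  0  0]
252 [-1 -2 12 86 77 66 63 53 54 42 34 31 30 24 25 28 23 28 25 -7  0  2]
264 [-2  3  1  0 -1 18 17 16 50 34 16 27 26 27 31 26 31 29  1 -2  0  2]
276 [ 2  1 -4  0 -2  1  0  2  1 -2  1  3  6  0 14 20 17 24  1  1  1  2]
288 [ 2  2 -1  3 -2  0 -1 -3  0  1  0  3  1 -2 -1 -1 -3 -1  1  2 -3  2]
```

View pics/c0.png

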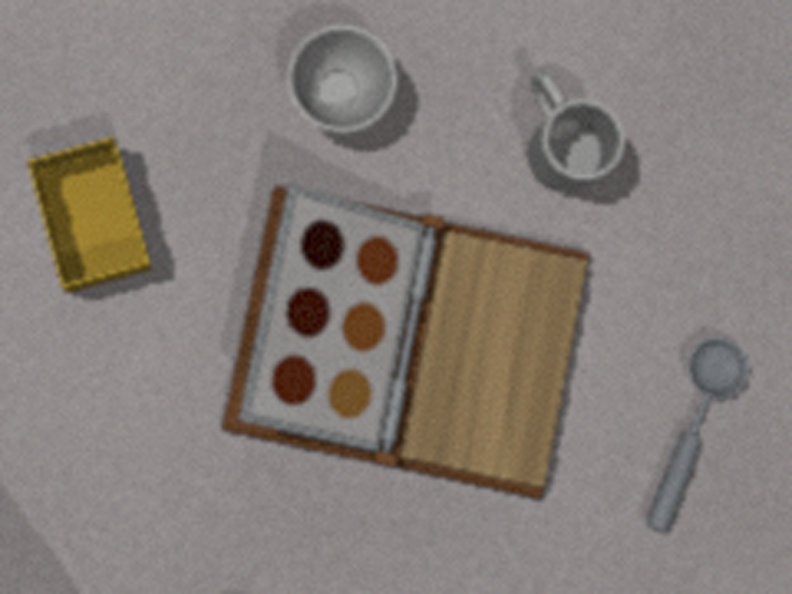

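```bash
cat >> h.py <<'E'
def onz(d,u,v,z):
    H=d["depth"].shape[0]; f=H/2/np.tan(np.radians(float(d["vertical_fov"]))/2)
    r=R.from_rotvec(d["attitude"]).apply([(u-d["cx"])/f,-(v-d["cy"])/f,-1.]); return d["xyz"]+r*(z-d["xyz"][2])/r[2]
E
python3 - <<'E'
from h import *
d=dict(np.load("top0.npz"));P=cloud(d);im=d["pixels"]
a=onz(d,351.2,197,39);b=onz(d,337.3,269,39);print("posts",a,b,np.linalg.norm(a-b),(a+b)/2,"yaw",np.degrees(np.arctan2(*(a-b)[1::-1])))
hsv=cv2.cvtColor(im,cv2.COLOR_RGB2HSV)
m=((hsv[...,0]>10)&(hsv[...,0]<26)&(hsv[...,1]>70)&(hsv[...,2]>95)).astype(np.uint8)
m[:, :340]=0;m[:190]=0;m[285:]=0;m[:,402:]=0
m=cv2.morphologyEx(m,cv2.MORPH_OPEN,np.ones((3,3)));v,u=np.nonzero(m)
w=np.array([onz(d,x,y,26.5)[:2] for x,y in zip(u,v)],np.float32)
r=cv2.minAreaRect(w);print("bed",r)
# outer stand corners at z=16
for n,(x,y) in dict(pl=(588,257),pr=(543,496),ql=(228,430),qq=(280,188)).items(): print(n,onz(d,220+x/3.3,130+y/3.3,16 if n[0]=='q' else 20).round(1))
for n,(x,y),z in (("bowl",(343,79),50),("mug",(583,139),68),("tray",(90,214),45),("spoon",(690,430),5)): print(n,onz(d,220+x/3.3,130+y/3.3,z).round(1))
# leaf outline corners
for x,y,z in ((290,190,92),(242,418,92)): print("edge",onz(d,220+x/3.3,130+y/3.3,z).round(1))
o=ctrl.get_obs();print(R.from_rotvec(o["orientation"]).as_matrix().round(3))
E
```

```text
posts [ 647.87230533 -112.41695908   39.        ] [454.77533909 -70.19544328  39.        ] 197.65903664226107 [551.32382221 -91.30620118  39.        ] yaw -12.333863941144687
bed ((537.1708984375, -160.110107421875), (119.95025634765625, 194.27029418945312), 77.05305480957031)
pl [ 618.9 -243.2   20. ]
pr [ 422.6 -199.1   20. ]
ql [479.7  57.7  16. ]
qq [680.7  11.5  16. ]
bowl [764.9 -40.2  50. ]
mug [ 708.9 -230.8   68. ]
tray [656.3 168.2  45. ]
spoon [ 474.9 -326.3    5. ]
edge [666.3   7.1  92. ]
edge [488.1  47.3  92. ]
[[ 0.953 -0.     0.303]
 [-0.303 -0.001  0.953]
 [-0.    -1.    -0.001]]
```

```bash
cat >> h.py <<'E'
yaw=np.radians(-12.5);C0=np.array([551.3,-91.3,0]);ex=np.array([np.cos(yaw),np.sin(yaw),0]);ey=np.array([-ex[1],ex[0],0]);ez=np.array([0,0,1.])
def pose(s,z,al,x=0):
    "tip at s,z in the stand frame (z over table), finger line al above level"
    T=C0+x*ex+s*ey+z*ez; d=-np.cos(al)*ey-np.sin(al)*ez
    return T-19*d, np.column_stack([np.cross(d,ex),d,ex])
def track(phi,al,r=110):
    u=np.array([np.cos(phi),np.sin(phi)]);n=np.array([u[1],-u[0]]);v=np.array([-np.sin(al),np.cos(al)]);a=np.array([np.cos(al),np.sin(al)])
    T=(135*u+3*n-(135-r)*a-10*v) if phi<al else r*u+3*n-10*v
    return T[0],T[1]+30,al
def rel(p0,R0,p1,R1): return np.r_[(p1-p0)/1000,np.degrees(R.from_matrix(R1@R0.T).as_rotvec())]
def show(p0,R0,L):
    for p in L: print(' '.join(f'{k:.3f}' for k in rel(p0,R0,*p)[:3]),' '.join(f'{k:.1f}' for k in rel(p0,R0,*p)[3:]))
E
python3 - <<'E'
from h import *
o=ctrl.get_obs();p0=np.array([189.32,595.62,241.675]);R0=R.from_rotvec(o["orientation"]).as_matrix()
p,Rm=pose(160,190,np.pi/4);print(p)
show(p0,R0,[(p,Rm),pose(150,85,np.pi/4)])
E
```

```text
[588.83821069  78.02392615 203.43502884]
0.400 -0.518 -0.038 -42.6 -24.6 -80.1
0.397 -0.527 -0.143 -42.6 -24.6 -80.1
```

Request:
servo_tool --moves "0.4 -0.52 0 -42.6 -24.6 -80.1;0.4 -0.52 0 -42.6 -24.6 -80.1;0.4 -0.52 0 -42.6 -24.6 -80.1;0.4 -0.52 0 -42.6 -24.6 -80.1;0.4 -0.52 0 -42.6 -24.6 -80.1;0.4 -0.52 0 -42.6 -24.6 -80.1;0.4 -0.52 0 -42.6 -24.6 -80.1;0.4 -0.52 0 -42.6 -24.6 -80.1" --hand 255

```text
t: 1.1
ee_pos: [495.0, 197.8, 241.5]
orientation: [-1.754, 0.892, -1.756]
ft_force: [-0.1, 0.6, -0.5]
width: 11.4
```

Run:
```python
from h import *
o=ctrl.get_obs();print(o["t"],o["qpos"].round(2),o["width"],o["ee_pos"]);show(o["ee_pos"],R.from_rotvec(o["orientation"]).as_matrix(),[pose(160,190,np.pi/4)])
```

```text
1.1 [ 0.62  0.55  1.61 -0.5   1.54  0.87] 11.444577850536623 [495.02935742 197.84870451 241.51372704]
0.094 -0.120 -0.038 -3.5 -2.0 -6.6
```

Request:
servo_tool --moves "0.094 -0.12 -0.038 -3.5 -2 -6.6;0.094 -0.12 -0.038 -3.5 -2 -6.6;0.094 -0.12 -0.038 -3.5 -2 -6.6;0.094 -0.12 -0.038 -3.5 -2 -6.6;0.094 -0.12 -0.038 -3.5 -2 -6.6"

```text
t: 1.72
ee_pos: [587.7, 79.8, 203.6]
orientation: [-1.736, 0.949, -1.893]
ft_force: [1.1, 0.4, -0.2]
width: 0.3
```

Run:
```python
from h import *
o=ctrl.get_obs();print(o["t"],o["qpos"].round(2),o["width"],o["ee_pos"]);show(o["ee_pos"],R.from_rotvec(o["orientation"]).as_matrix(),[pose(160,190,np.pi/4),pose(150,85,np.pi/4),pose(118,50,np.pi/4)])
for n in("side","top"):
    d=ctrl.get_image(n);cv2.imwrite(f"pics/{n}1.png",d["pixels"][:,:,::-1])
```

```text
1.725 [ 0.4   0.66  1.54 -0.62  1.48  0.84] 0.3409440940361565 [587.6876734   79.81856413 203.58306484]
0.001 -0.002 -0.000 -0.1 -0.1 -0.3
-0.001 -0.012 -0.105 -0.1 -0.1 -0.3
-0.008 -0.043 -0.140 -0.1 -0.1 -0.3
```

View pics/side1.png

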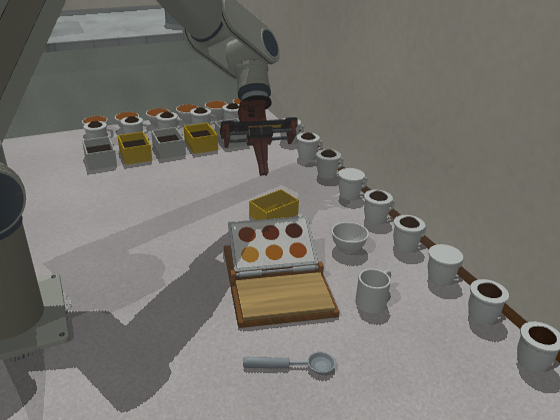

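Side view: closed gripper in front of the leaf, fingertip at (264,173), tilted toward the stand; the scene is undisturbed. Now I'll go down beyond the free edge and in under it.

Request:
servo_tool --moves "0 -0.005 -0.04 0 0 0;-0.001 -0.012 -0.075 0 0 0;-0.001 -0.012 -0.105 0 0 -0.3;-0.001 -0.012 -0.105 0 0 -0.3;-0.004 -0.028 -0.122 0 0 -0.3;-0.008 -0.043 -0.14 0 0 -0.3;-0.008 -0.043 -0.14 0 0 -0.3"

```text
t: 2.7
ee_pos: [579.7, 36.2, 64.4]
orientation: [-1.736, 0.954, -1.897]
ft_force: [-0.5, -0.4, 0.4]
width: 0.2
```

Run:
```python
from h import *
o=ctrl.get_obs();print(o["t"],o["qpos"].round(2),o["ft_force"].round(1),o["ee_pos"])
al=lambda f: np.interp(f,[.8,2.0],[np.pi/4,np.pi/2])
show(o["ee_pos"],R.from_rotvec(o["orientation"]).as_matrix(),[pose(118,50,np.pi/4)]+[pose(*track(f,al(f))) for f in np.arange(.45,1.16,.1)])
for n in("side","top"):
    d=ctrl.get_image(n);cv2.imwrite(f"pics/{n}2.png",d["pixels"][:,:,::-1])
```

```text
2.7 [ 0.34  0.83  1.61 -0.68  1.27  0.96] [-0.5 -0.4  0.4] [579.7188884   36.24468036  64.36365681]
0.000 0.001 -0.001 -0.1 -0.1 0.0
-0.001 -0.005 0.010 -0.1 -0.1 0.0
-0.003 -0.011 0.022 -0.1 -0.1 0.0
-0.004 -0.018 0.034 -0.1 -0.1 0.0
-0.006 -0.026 0.044 -0.1 -0.1 0.0
-0.008 -0.035 0.053 1.7 -0.5 -0.0
-0.010 -0.043 0.062 5.4 -1.3 -0.0
-0.012 -0.053 0.069 9.0 -2.1 -0.0
-0.014 -0.063 0.076 12.7 -3.0 -0.0
```

View pics/side2.png

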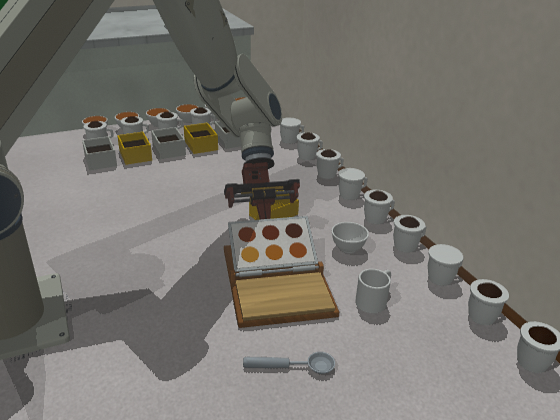

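The fingertips are hidden below the leaf's free edge at about (263,218), nothing is disturbed and no force shows. Now I'll push along the arc.

Request:
servo_tool --moves "-0.001 -0.005 0.01 0 0 0;-0.003 -0.011 0.022 0 0 0;-0.004 -0.018 0.034 0 0 0;-0.006 -0.026 0.044 0 0 0;-0.008 -0.035 0.053 1.7 -0.5 0;-0.01 -0.043 0.062 5.4 -1.3 0;-0.012 -0.053 0.069 9 -2.1 0;-0.014 -0.063 0.076 12.7 -3 0"

```text
t: 3.8
ee_pos: [565.6, -27.5, 140.3]
orientation: [-1.547, 1.101, -1.752]
ft_force: [0.2, 0.9, -1.9]
width: 0.8
```

Run:
```python
from h import *
o=ctrl.get_obs();print(o["t"],o["qpos"].round(2),o["ft_force"].round(1),o["ee_pos"])
al=lambda f: np.interp(f,[.8,2.0],[np.pi/4,np.pi/2])
show(o["ee_pos"],R.from_rotvec(o["orientation"]).as_matrix(),[pose(*track(f,al(f))) for f in np.arange(1.15,1.96,.1)])
for n in("side","top"):
    d=ctrl.get_image(n);cv2.imwrite(f"pics/{n}3.png",d["pixels"][:,:,::-1])
```

```text
3.8 [ 0.18  0.59  1.74 -0.57  1.11  0.74] [ 0.2  0.9 -1.9] [565.59473033 -27.45492856 140.25416659]
0.000 0.001 -0.000 -0.2 0.1 0.0
-0.002 -0.010 0.005 3.5 -0.7 0.0
-0.005 -0.021 0.010 7.1 -1.5 0.0
-0.007 -0.032 0.013 10.8 -2.3 0.0
-0.010 -0.044 0.015 14.4 -3.1 0.0
-0.012 -0.056 0.016 18.1 -3.9 0.0
-0.015 -0.067 0.016 21.8 -4.7 0.0
-0.018 -0.079 0.014 25.4 -5.5 0.0
-0.020 -0.091 0.012 29.1 -6.4 0.0
```

View pics/side3.png

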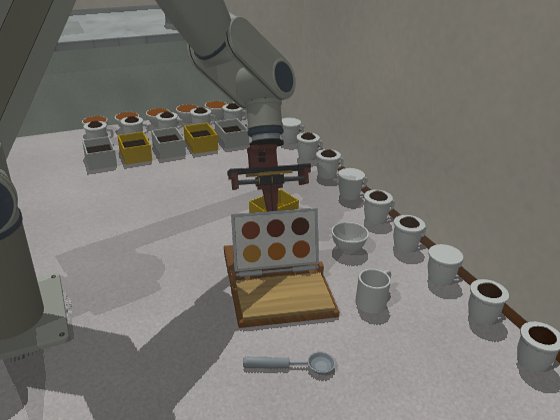

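The leaf has risen to about 65° (panel at (235–318, 210–270)) and the stand hasn't moved. Continuing past upright.

Request:
servo_tool --moves "-0.002 -0.01 0.005 3.5 -0.7 0;-0.005 -0.021 0.01 7.1 -1.5 0;-0.007 -0.032 0.013 10.8 -2.3 0;-0.01 -0.044 0.015 14.4 -3.1 0;-0.012 -0.056 0.016 18.1 -3.9 0;-0.015 -0.067 0.016 21.8 -4.7 0;-0.018 -0.079 0.014 25.4 -5.5 0;-0.02 -0.091 0.012 29.1 -6.4 0"

```text
t: 4.9
ee_pos: [545.7, -117.7, 151.5]
orientation: [-1.126, 1.356, -1.392]
ft_force: [0.4, 1.5, -1.3]
width: 0.4
```

Run:
```python
from h import *
o=ctrl.get_obs();print(o["t"],o["qpos"].round(2),o["ft_force"].round(1),o["ee_pos"])
al=lambda f: np.interp(f,[.8,2.0],[np.pi/4,np.pi/2])
show(o["ee_pos"],R.from_rotvec(o["orientation"]).as_matrix(),[pose(*track(f,al(f))) for f in np.arange(1.95,2.76,.1)])
for n in("side","top"):
    d=ctrl.get_image(n);cv2.imwrite(f"pics/{n}4.png",d["pixels"][:,:,::-1])
```

```text
4.9 [-0.22  0.45  1.84 -0.05  0.85  0.03] [ 0.4  1.5 -1.3] [ 545.72356597 -117.74193131  151.52749828]
-0.000 -0.000 0.000 0.1 -0.0 0.0
-0.003 -0.011 -0.004 1.9 -0.4 0.0
-0.005 -0.020 -0.009 1.9 -0.4 0.0
-0.007 -0.029 -0.015 1.9 -0.4 0.0
-0.009 -0.037 -0.022 1.9 -0.4 0.0
-0.010 -0.045 -0.030 1.9 -0.4 0.0
-0.012 -0.051 -0.039 1.9 -0.4 0.0
-0.013 -0.057 -0.048 1.9 -0.4 0.0
-0.014 -0.062 -0.058 1.9 -0.4 0.0
```

View pics/side4.png

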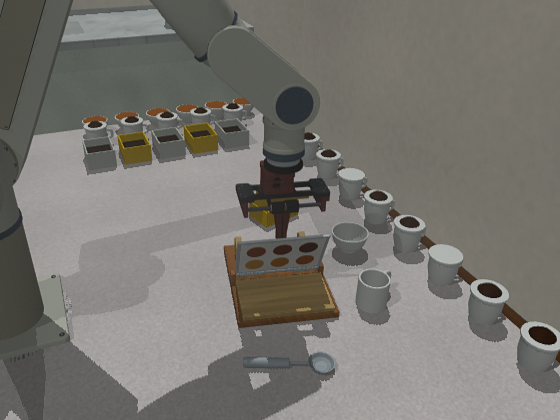

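The leaf is past upright, leaning over the bed (edge from (237,243) to (328,235)), with the fingers behind it.

Request:
servo_tool --moves "-0.003 -0.011 -0.004 1.9 -0.4 0;-0.005 -0.02 -0.009 1.9 -0.4 0;-0.007 -0.029 -0.015 1.9 -0.4 0;-0.009 -0.037 -0.022 1.9 -0.4 0;-0.01 -0.045 -0.03 1.9 -0.4 0;-0.012 -0.051 -0.039 1.9 -0.4 0;-0.013 -0.057 -0.048 1.9 -0.4 0;-0.014 -0.062 -0.058 1.9 -0.4 0"

```text
t: 6.0
ee_pos: [532.0, -180.1, 93.0]
orientation: [-1.099, 1.368, -1.37]
ft_force: [0.0, 0.4, -0.2]
width: 0.6
```

Run:
```python
from h import *
o=ctrl.get_obs();print(o["t"],o["qpos"].round(2),o["ft_force"].round(1),o["ee_pos"])
al=lambda f: np.interp(f,[.8,2.0],[np.pi/4,np.pi/2])
show(o["ee_pos"],R.from_rotvec(o["orientation"]).as_matrix(),[pose(*track(f,al(f))) for f in [2.75,2.82,2.89,2.96,3.03,3.1,3.1416]])
for n in("side","top"):
    d=ctrl.get_image(n);cv2.imwrite(f"pics/{n}5.png",d["pixels"][:,:,::-1])
```

```text
6.0 [-0.35  0.54  1.86 -0.    0.74 -0.13] [ 0.   0.4 -0.2] [ 532.0081743  -180.05016874   92.98141589]
-0.000 0.000 0.001 0.1 -0.0 0.0
-0.001 -0.002 -0.006 0.1 -0.0 0.0
-0.001 -0.005 -0.014 0.1 -0.0 0.0
-0.002 -0.007 -0.021 0.1 -0.0 0.0
-0.002 -0.008 -0.029 0.1 -0.0 0.0
-0.002 -0.009 -0.036 0.1 -0.0 0.0
-0.002 -0.009 -0.041 0.1 -0.0 0.0
```

View pics/side5.png

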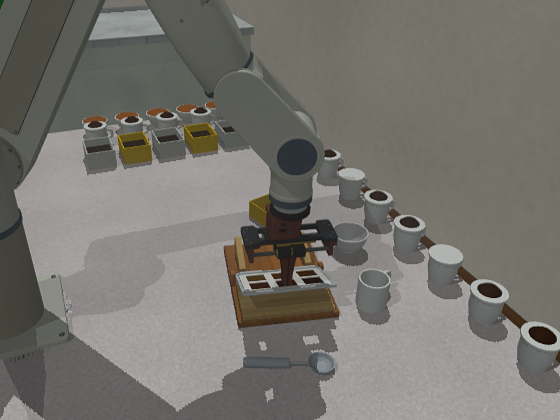

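The leaf is at about 157° with the swatches' dark side showing at (285,280). Lowering slowly to flat.

Request:
servo_tool --moves "-0.001 -0.002 -0.006 0 0 0;-0.001 -0.005 -0.014 0 0 0;-0.002 -0.007 -0.021 0 0 0;-0.002 -0.008 -0.029 0 0 0;-0.002 -0.009 -0.034 0 0 0;-0.002 -0.009 -0.038 0 0 0;-0.002 -0.009 -0.041 0 0 0;-0.002 -0.009 -0.041 0 0 0"

```text
t: 7.1
ee_pos: [530.2, -188.7, 52.6]
orientation: [-1.099, 1.368, -1.37]
ft_force: [0.6, 0.4, -0.1]
width: 0.5
```

Request:
servo_tool --moves "0 0 -0.001 0 0 0;0 0 -0.002 0 0 0;0 0 -0.002 0 0 0"

```text
t: 7.48
ee_pos: [530.4, -188.7, 52.1]
orientation: [-1.099, 1.367, -1.37]
ft_force: [-3.6, 2.2, 15.8]
width: 0.4
```

There's firm contact at about 16 N, with the fingertips at 33 mm, which is the flat leaf's top. Retreating upward.

Request:
servo_tool --moves "0 0 0.004 0 0 0;0 0 0.02 0 0 0;0 0 0.05 0 0 0;0 0.02 0.1 0 0 0;0 0.06 0.15 0 0 0;0 0.12 0.2 0 0 0;0 0.18 0.22 0 0 0;0 0.23 0.22 0 0 0"

```text
t: 8.48
ee_pos: [531.0, 39.5, 273.5]
orientation: [-1.094, 1.365, -1.372]
ft_force: [0.5, 0.4, -0.5]
width: 0.3
```

Request:
servo_tool --moves "-0.04 0.05 0 0 0 0;-0.08 0.11 0 0 0 0;-0.1 0.16 0 0 0 0;-0.1 0.21 0 0 0 0;-0.1 0.21 0 0 0 0;-0.1 0.21 0 0 0 0"

```text
t: 9.22
ee_pos: [429.9, 247.7, 270.7]
orientation: [-1.1, 1.367, -1.369]
ft_force: [-0.1, -0.2, -0.2]
width: 0.6
```

Run:
```python
from h import *
o=ctrl.get_obs();print(o["t"],o["ft_force"].round(1),o["ee_pos"])
for n in("side","top"):
    d=ctrl.get_image(n);cv2.imwrite(f"pics/{n}6.png",d["pixels"][:,:,::-1]);np.savez(n+"6.npz",**d)
    P=cloud(d);Q=P.reshape(-1,3)-C0;x=Q@ex;s=Q@ey
    k=(abs(x)<80)&(s<-20)&(s>-125)&(Q[:,2]<80)&(Q[:,2]>0)
    c,nn,sd=plane(P.reshape(-1,3)[k]);print(n,c.round(1),nn.round(4),sd,"along",np.degrees(np.arcsin(nn@ey)))
a=np.load("top0.npz")["pixels"].astype(int);b=np.load("top6.npz")["pixels"].astype(int)
cv2.imwrite("pics/cmp.png",np.hstack([a[120:310,220:460],b[120:310,220:460]]).astype(np.uint8)[:,:,::-1].repeat(1.5.__floor__(),0))
```

```text
9.225 [-0.1 -0.2 -0.2] [429.86940547 247.69526143 270.65922602]
side [ 534.3 -163.9   33.3] [-0.0012 -0.0024  1.    ] 1.3499060311258817 along -0.14892686717336512
top [ 535.1 -162.    33.7] [0.0018 0.0034 1.    ] 1.934842018369835 along 0.21318778783735828
```

View pics/side6.png

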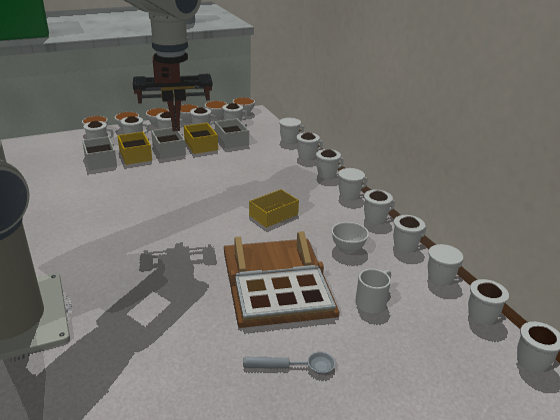

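View pics/cmp.png

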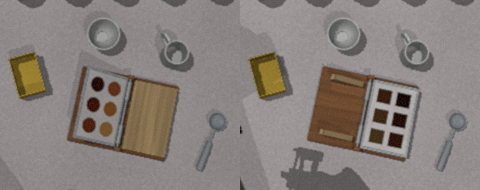

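The leaf lies flat on the bed (level within 0.2°, top at 33 mm) with its dark squares up. The stand, mug, bowl, tray and spoon sit at the same pixels as before, and the arm is clear.

```bash
python3 -c "
from workcell import ctrl
print(ctrl.close_job())"
```

```text
the job is handed in; nothing more can be done
None
```

The leaf is turned over its spine and pressed flat on the other half of the stand, and the job is handed in; the system gave no verdict. I used closed, tilted fingers, pushing up from under the free edge and round past upright. I then lowered the leaf slowly, pressed it down with about 16 N, and backed off well clear, finishing at about 9 s.

- **Leaf:** fitting a plane to the depth from both cameras puts it level within about 0.2°, with its top at about 33.5 mm (33 mm expected). The two cameras disagree slightly, at -0.15° and +0.21°, which is within noise. The dark squares are on top.
- **Stand and bystanders:** comparing the top view before and after by eye, the stand, mug, bowl, tray and spoon show no visible movement. I did not measure their positions again.
- **Robot:** the wrist force is about 0 N and the arm is clear of everything.
- **Not measured:** I did not read the leaf's turning speed. The push was planned at no more than about 1 rad/s, against the 3.5 rad/s limit.

No check failed.

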